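# Put the table condiments away into rack and caddy

## Robot

A 7-joint arm with a two-finger parallel gripper is mounted at the origin on a cart in front of the work surface, level with it; the furniture and walls round the work are solid. World frame = base frame: x ahead of the robot, y to its left, z up, the work surface at z = 0. Lengths are in mm, angles in rad, forces in N, time in s.
With the tool pointing down it reaches from about 400 to 875 mm from the base axis. Payload 4.4 kg.
Tool frame: the origin (TCP) lies midway between the tips of the shut fingers; the grasp point (between the pads) lies 19 mm behind it; z points along the fingers, y is the line along which they close (so a half turn about z gives the same grasp; the last joint's range is limited). The gripper opens to 85 mm and grips with 20 to 120 N. Pads are 22 mm wide; open, the fingers measure 114 mm over their backs; the gripper's body (76 mm by 85 mm) begins 54 mm behind the grasp point. The pads swing forward as they close: fully open they stand 13 mm farther back than shut.
Start: joints at [1.252, 0.628, 0.038, 1.517, -0.027, 0.996, -0.02], TCP at [162.603, -629.347, 231.313] pointing down, gripper open.
Joint ranges: [-3.06, 3.06], [-0.37, 2.12], [-1.25, 1.32], [0.18, 2.47], [-1.1, 4.24], [0.23, 1.98], [-2.94, 2.94]. Speed limits (rad/s): [2.57, 2.57, 3.14, 3.14, 3.14, 3.14, 3.14].

## Interface

Orientations are given as [roll, pitch, yaw] about the fixed x, y, z axes, in that order (R = Rz(yaw) Ry(pitch) Rx(roll)).
In Python, from cell import telemetry, eyes, ctrl, finder gives the robot as it stands.
- The arm moves only by the tool move_arm, never from a script. Its argument "steps" is a list of rows, each a list of 7 numbers: the turn, a rotation vector about the world's x, y, z in degrees, then the shift along the world's x, y, z in m, then the finger opening in m, from 0 to 0.0854. A call has 1 to 5 rows; each row shifts and turns the commanded pose from where the row before left it; what a row does not reach is not made up. A row lasts 1/10 s, in which the tool goes at most 50 mm and 8.59 degrees, less where a joint would pass 70% of its speed; a pose out of reach is approached as far as the arm can. A call with a gripper value outside its range is refused whole. The fingers move at their own pace and stop on an object; the grip force is fixed at half the most. Time passes only in rows, so rows that do not move let the fingers close. It gives the time, the measured TCP pose, the force, the opening and the grip force at its end, in the units of the state.
- telemetry.read_state(): the state, without advancing time (a new reading comes with each control period).
- eyes.get_image(name): name is "scene" or "side" or "wrist"; returns (picture, depth): 480x640x3 uint8, blue, green, red; 480x640 float32, mm along the optical axis (not along the pixel's ray), 0 where there is no reading.
- eyes.calibration(name): a dict with "fx", "fy", "cx", "cy" (pixels), "position" and "attitude" of the camera in the world. Camera axes: x right, y down, z forward; pixel columns grow to the right and rows downward; lengths in mm; the calibration is good to about 2 mm. A picture is of the moment at which its call begins: read the wrist's pose just before it. calibration takes no time and is no camera call; for the wrist camera it gives the pose at the moment of the call.
- ctrl.finish_job(): hands the job in; it is judged then, once.
Trained networks look in the newest picture that a camera, given by its name, has taken for a name from the list of things; names that differ only in an ending like _2 or _b are one class to them, and where a whole thing is asked for, a point or a joint stands for the part that bears it (a point fixed in the world has none). Each returns a list of dicts, best first, with "confidence" (0 to 1); they miss things now and then, are a little off and sometimes report something else, mostly with a low value. They report only what shows in the picture. A call takes as long as a camera call. They do not tell look-alikes from the thing itself.
- finder.boxes_of(camera, name): "location" ([x, y, z] in mm, in the coordinates of the camera as it stood for that picture, good to about 4 mm: the middle of the surface that is visible of it).
- finder.cut_out(camera, name): "mask" (480x640 bool, what is visible of it).
- finder.pinpoint(camera, name): "location" ([x, y, z] in mm, in the coordinates of the camera as it stood for that picture, good to about 4 mm: a listed point, or the origin of a listed thing).
The state is a dict: "clock": time; "qpos": joint angles; "qd": joint speeds; "tau": joint torques, N m; "eef_pos": TCP position; "tool_rot": TCP orientation; "force": force on the tool from outside, world axes, zero at the start; "torque": the same for the moment, N m; "width": finger opening in mm; "gripper_force": force on a finger pad.
Only numpy, scipy, OpenCV 4.12 (cv2) and the standard library are available. Lean on these libraries where they do the work, as an engineer would, in place of code of your own. Each camera call takes 0.05 s, during which the arm holds its last target. There are 200 camera calls.

## Task

These condiments have come back from the tables on the cork-lined tray; sort them into their holders for the next service. Stand each of the two sauce bottles in its own bay of the wire bottle rack, and in the wooden caddy seat the sachet holder in the rectangular recess and one shaker in each round recess (the sachet holder goes in first, while there is still room for fingers beside it). Everything ends upright and fully down in its place; set things down without dropping or tipping them, and leave the bell, the timer and the dip cup where they are.

Things in the scene. Friction and masses are not known exactly. Their poses are not given: they have to be found in the camera images.
- sauce_bottle_a: Slender red glass sauce bottle with a white screw cap, standing upright, 154 mm high. Body 41 mm in diameter, narrowing to the neck above about 95 mm; the cap is a 22 mm cylinder from 132 to 154 mm above the base; hold it there. About 0.2 kg. Starts on the cork-lined tray (floor 3 mm above the table, rim 12 mm). Origin: centre of the underside; z up. The two bottles are interchangeable.
- sauce_bottle_b: Slender green glass sauce bottle with a black screw cap, standing upright, 154 mm high. Body 41 mm in diameter, narrowing to the neck above about 95 mm; the cap is a 22 mm cylinder from 132 to 154 mm above the base; hold it there. About 0.2 kg. Starts on the cork-lined tray (floor 3 mm above the table, rim 12 mm). Origin: centre of the underside; z up. The two bottles are interchangeable.
- shaker_a: White-filled glass shaker with a rounded white cap, standing upright, 41 mm in diameter and 84 mm high, round; held across the body at about 60 mm height. About 0.11 kg. It starts on the same tray (floor 3 mm). Origin: centre of the underside; z up. The two shakers are interchangeable.
- shaker_b: Dark-filled glass shaker with a rounded white cap, standing upright, 41 mm in diameter and 84 mm high, round; held across the body at about 60 mm height. About 0.11 kg. It starts on the same tray (floor 3 mm). Origin: centre of the underside; z up. The two shakers are interchangeable.
- sachet_holder: Small black box full of upright paper sachets: 90 mm along its x, 64 mm along its y, stiff walls 42 mm high, sachets up to 60 mm. Held across its 64 mm sides at about 36 mm height. About 0.12 kg. It starts on the same tray (floor 3 mm). Origin: centre of the underside; z up; either way round is right.
- bottle_rack: Fixed wire rack, 142 mm along its y, 78 mm along x: base plate, hoops of dark 6 mm bar (top at 81 mm) and a divider, making two square bays 58 mm wide inside, open at the top. Origin: centre of the underside at table level; z up. Bay centres at x = 0, y = +32 and -32 mm; bottles stand on its plate at z = 6 mm. A shelf hangs behind the work, from x = 0.71 m on, 0.34 m above the table.
- table_caddy: Fixed flat wooden caddy, 216 mm along its y, 124 mm along x, 16 mm high, with three recesses 12 mm deep (floors at z = 4 mm): a middle rectangle at its origin, 106 mm along x by 80 mm along y, and two round ones, 56 mm across, at x = 0, y = +73 and -73 mm. A seated shaker leaves only 20 mm beside the sachet holder's side. Origin: centre of the underside at table level; z up.
- bell: Bystander, to be left alone: steel counter bell with black foot, 85 mm across, 64 mm high. Origin: centre of the underside.
- timer: Bystander, to be left alone: white kitchen timer standing on its edge, 22 mm thick (x), 64 mm wide (y), 62 mm high. Origin: centre of the underside.
- dip_cup: Bystander, to be left alone: white dip cup with red sauce, 65 mm across, 37 mm high. Origin: centre of the underside.
Not all that is in view belongs to the job. What is shaped like the shaker_b but green is not meant.

How it is judged (in metres and radians):
At the end, for the whole second after the job is handed in: Each bay of the bottle rack holds one sauce bottle, each round recess of the caddy holds one shaker and its rectangular recess the sachet holder; each is within 12 mm of the bay's centre along each axis, within 4 mm of its floor's height, upright within 0.1 rad, released and at rest ((((x of sauce_bottle_a in the frame of bottle_rack between -0.012 and 0.012 m and y of sauce_bottle_a in the frame of bottle_rack between 0.02 and 0.044 m and z of sauce_bottle_a in the frame of bottle_rack between 0.002 and 0.01 m and angle between sauce_bottle_a's own z axis and vertical below 0.1 rad) and (x of sauce_bottle_b in the frame of bottle_rack between -0.012 and 0.012 m and y of sauce_bottle_b in the frame of bottle_rack between -0.044 and -0.02 m and z of sauce_bottle_b in the frame of bottle_rack between 0.002 and 0.01 m and angle between sauce_bottle_b's own z axis and vertical below 0.1 rad)) or ((x of sauce_bottle_a in the frame of bottle_rack between -0.012 and 0.012 m and y of sauce_bottle_a in the frame of bottle_rack between -0.044 and -0.02 m and z of sauce_bottle_a in the frame of bottle_rack between 0.002 and 0.01 m and angle between sauce_bottle_a's own z axis and vertical below 0.1 rad) and (x of sauce_bottle_b in the frame of bottle_rack between -0.012 and 0.012 m and y of sauce_bottle_b in the frame of bottle_rack between 0.02 and 0.044 m and z of sauce_bottle_b in the frame of bottle_rack between 0.002 and 0.01 m and angle between sauce_bottle_b's own z axis and vertical below 0.1 rad))) and (((x of shaker_a in the frame of table_caddy between -0.012 and 0.012 m and y of shaker_a in the frame of table_caddy between 0.061 and 0.085 m and z of shaker_a in the frame of table_caddy between 0 and 0.008 m and angle between shaker_a's own z axis and vertical below 0.1 rad) and (x of shaker_b in the frame of table_caddy between -0.012 and 0.012 m and y of shaker_b in the frame of table_caddy between -0.085 and -0.061 m and z of shaker_b in the frame of table_caddy between 0 and 0.008 m and angle between shaker_b's own z axis and vertical below 0.1 rad)) or ((x of shaker_a in the frame of table_caddy between -0.012 and 0.012 m and y of shaker_a in the frame of table_caddy between -0.085 and -0.061 m and z of shaker_a in the frame of table_caddy between 0 and 0.008 m and angle between shaker_a's own z axis and vertical below 0.1 rad) and (x of shaker_b in the frame of table_caddy between -0.012 and 0.012 m and y of shaker_b in the frame of table_caddy between 0.061 and 0.085 m and z of shaker_b in the frame of table_caddy between 0 and 0.008 m and angle between shaker_b's own z axis and vertical below 0.1 rad))) and x of sachet_holder in the frame of table_caddy between -0.012 and 0.012 m and y of sachet_holder in the frame of table_caddy between -0.012 and 0.012 m and z of sachet_holder in the frame of table_caddy between 0 and 0.008 m and angle between sachet_holder's own z axis and vertical below 0.1 rad and linear speed of each of sauce_bottle_a, sauce_bottle_b, shaker_a, shaker_b, sachet_holder below 0.02 m/s); the robot touches nothing.
It fails at once if the bell is shoved or knocked over (moved more than 20 mm) (distance of bell from where it was at the start of the episode above 0.02 m).
It fails at once if the timer is shoved or knocked over (moved more than 20 mm) (distance of timer from where it was at the start of the episode above 0.02 m).
It fails at once if the dip cup is shoved or knocked over (moved more than 20 mm) (distance of dip_cup from where it was at the start of the episode above 0.02 m).
It fails at once if a sauce bottle, a shaker or the sachet holder is tipped over (leans more than 45 degrees) (angle between any of sauce_bottle_a, sauce_bottle_b, shaker_a, shaker_b, sachet_holder's own z axis and vertical above 0.8 rad).
It fails at once if a sauce bottle, a shaker or the sachet holder is dropped: it falls free faster than 0.7 m/s, that is from more than about 25 mm ((linear speed of sauce_bottle_a above 0.7 m/s and contact force between the fingers and sauce_bottle_a below 0.05 N) or (linear speed of sauce_bottle_b above 0.7 m/s and contact force between the fingers and sauce_bottle_b below 0.05 N) or (linear speed of shaker_a above 0.7 m/s and contact force between the fingers and shaker_a below 0.05 N) or (linear speed of shaker_b above 0.7 m/s and contact force between the fingers and shaker_b below 0.05 N) or (linear speed of sachet_holder above 0.7 m/s and contact force between the fingers and sachet_holder below 0.05 N)).
It also fails if it takes over 144 s, if anything falls off the work surface, if the arm or the gripper's body presses on something with over 40 N, if the wrist force passes 120 N, or if a joint passes its speed limit or range.

## Working session

There is one attempt and no reset: what is moved stays moved. The work goes in short steps, Python scripts to look and compute and a tool call to move; the robot and the scene stay as the last step left them, time stands still between calls to the robot, and variables do not carry over. Pictures are saved under pics/ and viewed, at most 14 in all, crops included, and the job is handed in when it is done.

Besides the shell and the picture viewer there is one more tool, called after "Emit:" as name(argument=value, ...) on one line, values as JSON. move_arm: Moves the arm, as the interface text tells. Its arguments: {"type":"object","properties":{"steps":{"type":"array"}},"required":["steps"]}

```bash
mkdir -p pics
cat > h.py <<'E'
import numpy as np, cv2
from scipy.spatial.transform import Rotation as R
from cell import telemetry, eyes, ctrl, finder
def T(cam):
    c=eyes.calibration(cam); a=np.array(c["attitude"],float)
    r=a if a.shape==(3,3) else R.from_euler('xyz',a).as_matrix()
    return c,r,np.array(c["position"],float)
def world(cam,p):
    c,r,t=T(cam); return r@np.array(p)+t
def cloud(cam,depth):
    c,r,t=T(cam); v,u=np.mgrid[:480,:640]
    p=np.dstack([(u-c["cx"])/c["fx"]*depth,(v-c["cy"])/c["fy"]*depth,depth])
    return p@r.T+t
E
python3 - <<'E'
from h import *
print(telemetry.read_state())
for cam in ("scene","side"):
    im,d=eyes.get_image(cam); cv2.imwrite(f"pics/{cam}0.png",im); print(cam,eyes.calibration(cam))
    for n in ["sauce_bottle_a","shaker_a","sachet_holder","bottle_rack","table_caddy","bell","timer","dip_cup"]:
        print(n,[(np.round(world(cam,o["location"])),round(o["confidence"],2)) for o in finder.pinpoint(cam,n)])
E
```

```text
{'clock': 0.0, 'qpos': array([ 1.25219334,  0.62934055,  0.03844902,  1.51835511, -0.02697196,
        0.99629184, -0.02001951]), 'qd': array([-3.01004713e-04, -1.96277384e-03, -2.56522524e-04,  7.85848370e-04,
        7.09754606e-04,  7.89570982e-04, -8.26866643e-05]), 'tau': array([-2.82457968e-04, -5.63406730e+01,  1.22636531e+00, -1.93445492e+01,
        1.10581471e-02,  1.04657272e-02,  2.28264162e-05]), 'eef_pos': array([ 162.43982809, -628.74008729,  230.39696299]), 'tool_rot': array([-3.13971670e+00,  5.18950240e-05,  2.52793361e-01]), 'force': array([-0.06981192,  0.35274632, -0.18924759]), 'torque': array([ 0.02198347,  0.01014723, -0.01626595]), 'gripper_force': 0.0, 'width': 85.1311796851951}
scene {'fx': 499.1941917259199, 'fy': 499.1941917259199, 'cx': 325.8988232109312, 'cy': 238.63583364928562, 'position': array([  30.29235801,  702.37360834, 1153.85399768]), 'attitude': array([-2.44973741, -0.00731983, -2.59609768])}
sauce_bottle_a [(array([ 459., -399.,    3.]), 0.92), (array([ 471., -299.,    3.]), 0.61)]
shaker_a [(array([ 604., -307.,    3.]), 0.8), (array([ 511.
[... 555 characters left out ...]
3, 'position': array([  511.88109158, -1576.56579534,   650.41713058]), 'attitude': array([-1.95962155, -0.01483234,  0.01162675])}
sauce_bottle_a [(array([ 472., -300.,    4.]), 0.83), (array([ 459., -398.,    8.]), 0.81)]
shaker_a [(array([ 512., -552.,    3.]), 0.93), (array([ 605., -309.,    1.]), 0.75), (array([ 556., -416.,    2.]), 0.62), (array([603.,  45.,   4.]), 0.2)]
sachet_holder [(array([ 369., -289.,    9.]), 0.88)]
bottle_rack [(array([497., 363.,   2.]), 0.97), (array([ 555., -415.,    3.]), 0.65)]
table_caddy [(array([604.,  49.,   4.]), 0.71)]
bell [(array([680., 301.,   8.]), 0.61)]
timer [(array([341., 350.,   1.]), 0.62), (array([ 458., -394.,    6.]), 0.38)]
dip_cup []
```

View pics/scene0.png

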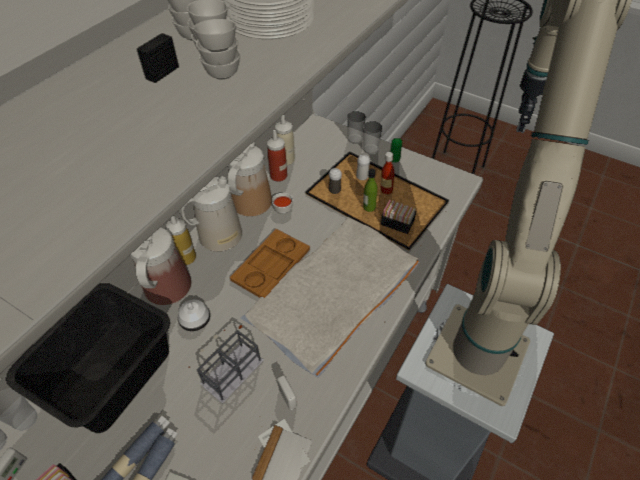

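View pics/side0.png

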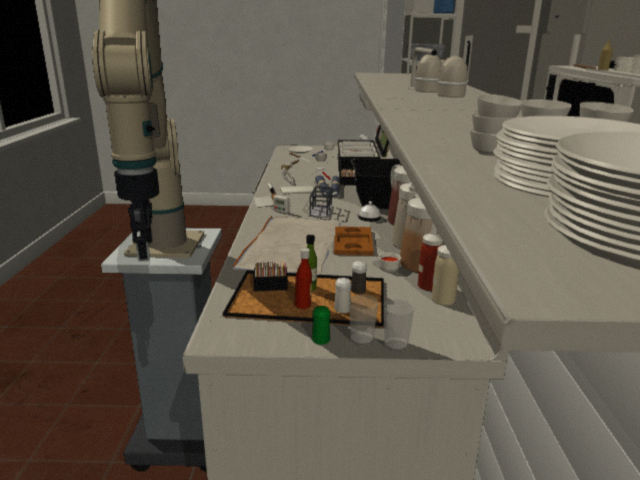

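Run:
```python
from h import *
for cam,names in (("scene",["bottle_rack","table_caddy","sachet_holder"]),("side",["sachet_holder"])):
    im,d=eyes.get_image(cam); P=cloud(cam,d)
    for n in names:
        m=finder.cut_out(cam,n)[0]["mask"]&(d>0); p=P[m]
        lo,hi={"bottle_rack":(70,90),"table_caddy":(9,22),"sachet_holder":(36,70)}[n]
        q=p[(p[:,2]>lo)&(p[:,2]<hi)]
        r=cv2.minAreaRect(q[:,:2].astype(np.float32))
        print(cam,n,len(q),r,np.percentile(q,[1,50,99],axis=0).round())
```

```text
scene bottle_rack 442 ((496.010498046875, 364.987060546875), (134.844482421875, 73.03912353515625), 82.90123748779297) [[454. 298.  72.]
 [487. 367.  80.]
 [537. 435.  85.]]
scene table_caddy 1509 ((604.67236328125, 46.61168670654297), (221.88766479492188, 131.04270935058594), 87.09500885009766) [[541. -61.   9.]
 [605.  63.  15.]
 [668. 154.  21.]]
scene sachet_holder 556 ((365.24102783203125, -285.56793212890625), (89.74225616455078, 67.69500732421875), 7.589260578155518) [[ 320. -316.   37.]
 [ 362. -275.   58.]
 [ 406. -251.   68.]]
side sachet_holder 538 ((366.2535095214844, -290.42498779296875), (89.70223999023438, 69.1946029663086), 6.900997161865234) [[ 323. -326.   37.]
 [ 367. -309.   53.]
 [ 410. -261.   66.]]
```

The scene view shows the tray: dark shaker (335,180), white shaker (363,167), red bottle (387,175), green bottle (371,190) and sachets (398,215). The green decoy at (396,150) is off the tray. The caddy is at (270,262) and the rack at (230,358), and the side view agrees. I'll go above the sachet holder first.

Emit:
move_arm(steps=[[0, 0, -1, 0.025, 0.0425, 0, 0.0854], [0, 0, -1, 0.025, 0.0425, 0, 0.0854], [0, 0, -1, 0.025, 0.0425, 0, 0.0854], [0, 0, -1, 0.025, 0.0425, 0, 0.0854], [0, 0, -1, 0.025, 0.0425, 0, 0.0854]])

```text
clock: 1.7
eef_pos: [288.4, -415.2, 231.5]
tool_rot: [3.141, -0.001, 0.164]
force: [1.0, -0.3, 0.2]
width: 85.3
gripper_force: 0.0
```

Emit:
move_arm(steps=[[0, 0, -1, 0.025, 0.0425, 0, 0.0854], [0, 0, -1.2, 0.025, 0.0425, 0, 0.0854], [0, 0, 0, 0.025, 0.0425, 0, 0.0854], [0, 0, 0, 0.003, 0, 0, 0.0854], [0, 0, 0, 0, 0, 0, 0.0854]])

```text
clock: 2.2
eef_pos: [366.8, -288.4, 231.6]
tool_rot: [3.141, -0.001, 0.131]
force: [-0.5, -0.3, 0.4]
width: 85.2
gripper_force: 0.0
```

```bash
cat >> h.py <<'E'
def st():
    s=telemetry.read_state(); print(round(s["clock"],2),s["eef_pos"].round(1),np.degrees(s["tool_rot"]).round(1),s["width"].round(1),s["qpos"].round(2))
    return s
E
python3 - <<'E'
from h import *
st(); print(eyes.calibration("wrist"))
im,d=eyes.get_image("wrist"); cv2.imwrite("pics/w1.png",im); P=cloud("wrist",d)
for n in ["sachet_holder","sauce_bottle_a","shaker_a"]:
    print(n,[(world("wrist",o["location"]).round(),round(o["confidence"],2)) for o in finder.pinpoint("wrist",n)])
m=finder.cut_out("wrist","sachet_holder")[0]["mask"]&(d>0); q=P[m]; q=q[(q[:,2]>36)&(q[:,2]<75)]
print(len(q),cv2.minAreaRect(q[:,:2].astype(np.float32)))
E
```

```text
Traceback (most recent call last):
  File "h.py", line 15, in st
    s=telemetry.read_state(); print(round(s["clock"],2),s["eef_pos"].round(1),np.degrees(s["tool_rot"]).round(1),s["width"].round(1),s["qpos"].round(2))
                                                                                                                 ^^^^^^^^^^^^^^^^
AttributeError: 'float' object has no attribute 'round'
```

```bash
sed -i 's/s\["width"\].round(1)/round(float(s["width"]),1)/' h.py
python3 - <<'E'
from h import *
st(); print(eyes.calibration("wrist"))
im,d=eyes.get_image("wrist"); cv2.imwrite("pics/w1.png",im); P=cloud("wrist",d)
for n in ["sachet_holder","sauce_bottle_a","shaker_a"]:
    print(n,[(world("wrist",o["location"]).round(),round(o["confidence"],2)) for o in finder.pinpoint("wrist",n)])
m=finder.cut_out("wrist","sachet_holder")
if m:
  m=m[0]["mask"]&(d>0); q=P[m]; q=q[(q[:,2]>36)&(q[:,2]<75)]
  print(len(q),cv2.minAreaRect(q[:,:2].astype(np.float32)))
E
```

```text
2.2 [ 366.8 -288.4  231.6] [180.   -0.    7.5] 85.2 [ 0.57  0.37  0.04  2.01 -0.02  0.76 -0.81]
{'fx': 335.66932788790274, 'fy': 335.66932788790274, 'cx': 322.7392119228267, 'cy': 239.9113904321693, 'position': array([ 444.54718829, -278.63804478,  374.00122189]), 'attitude': array([ 2.82932586e+00, -4.80571424e-04, -1.43996201e+00])}
sachet_holder [(array([ 357., -294.,    2.]), 0.97)]
sauce_bottle_a [(array([ 455., -397.,   -0.]), 0.87), (array([ 472., -305.,    7.]), 0.62)]
shaker_a [(array([ 557., -418.,   -0.]), 0.96), (array([ 503., -556.,   -1.]), 0.71)]
5257 ((366.0846862792969, -290.0397644042969), (89.97359466552734, 63.42730712890625), 5.6150712966918945)
```

View pics/w1.png

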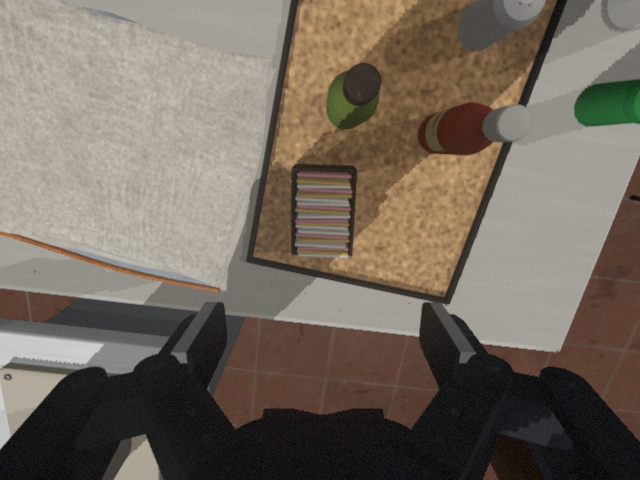

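The wrist view shows the sachet holder square to the tool at (323,212), the green cap at (361,82) and the red cap at (512,122). The camera hangs ahead of the tool and would come close to the green cap while grasping the sachets, so I'll move the bottles first.

```bash
cat >> h.py <<'E'
def top(P,xy,lo,hi,r=30):
    m=(np.hypot(P[...,0]-xy[0],P[...,1]-xy[1])<r)&(P[...,2]>lo)&(P[...,2]<hi); q=P[m]
    return len(q), cv2.minEnclosingCircle(q[:,:2].astype(np.float32)) if len(q) else None, q.mean(0).round(1) if len(q) else None
E
python3 - <<'E'
from h import *
for cam in("wrist","side","scene"):
    im,d=eyes.get_image(cam);P=cloud(cam,d)
    for xy in((472,-302),(458,-398)): print(cam,xy,top(P,xy,151,164))
    for xy in((605,-308),(556,-416)): print(cam,xy,top(P,xy,72,95))
E
```

```text
wrist (472, -302) (1188, ((475.69354248046875, -297.8752136230469), 11.050724983215332), array([ 475.5, -297.7,  155.2]))
wrist (458, -398) (1144, ((465.7243957519531, -394.0057373046875), 11.449698448181152), array([ 465.4, -392.9,  155.3]))
wrist (605, -308) (0, None, None)
wrist (556, -416) (910, ((554.28564453125, -412.94500732421875), 18.159584045410156), array([ 546.5, -411.4,   80.2]))
side (472, -302) (35, ((475.6864013671875, -299.88720703125), 12.097450256347656), array([ 474.4, -302.5,  155.3]))
side (458, -398) (43, ((463.5280456542969, -396.4147644042969), 11.544065475463867), array([ 464.1, -398.3,  155.1]))
side (605, -308) (116, ((602.0725708007812, -315.7698059082031), 20.237791061401367), array([ 602.8, -319.7,   81.1]))
side (556, -416) (140, ((557.9263916015625, -417.3958435058594), 20.041223526000977), array([ 558.2, -422.8,   81.2]))
scene (472, -302) (32, ((474.3309020996094, -297.77386474609375), 11.749231338500977), array([ 474. , -297.2,  154.9]))
scene (458, -398) (29, ((465.64874267578125, -393.0064392089844), 13.0267333984375), array([ 463.5, -393.6,  154.9]))
scene (605, -308) (100, ((602.269287109375, -309.5999450683594), 22.89100456237793), array([ 600.7, -303.7,   81.4]))
scene (556, -416) (94, ((557.4180908203125, -408.83306884765625), 20.39984893798828), array([ 556. , -406.4,   81.5]))
```

Emit:
move_arm(steps=[[0, 0, -1.5, 0.036, -0.0033, 0, 0.06], [0, 0, -1.5, 0.036, -0.0033, 0, 0.06], [0, 0, -1.5, 0.036, -0.0034, 0, 0.06], [0, 0, -1.5, 0, 0, -0.03, 0.06], [0, 0, -1.5, 0, 0, -0.03, 0.06]])

```text
clock: 3.1
eef_pos: [475.2, -299.9, 170.9]
tool_rot: [3.14, -0.002, -0.004]
force: [-0.6, -0.8, -0.7]
width: 59.9
gripper_force: 0.0
```

Emit:
move_arm(steps=[[0, 0, 0, 0, 0, -0.03, 0.06], [0, 0, 0, 0, 0, -0.015, 0.06], [0, 0, 0, 0, 0, 0, 0.06], [0, 0, 0, 0, 0, 0, 0.06]])

```text
clock: 3.5
eef_pos: [473.6, -299.8, 126.5]
tool_rot: [3.142, 0.0, -0.005]
force: [0.1, 0.0, -0.4]
width: 60.1
gripper_force: 0.0
```

Run:
```python
from h import *
st()
im,d=eyes.get_image("wrist");cv2.imwrite("pics/w2.png",im);P=cloud("wrist",d)
print(top(P,(475,-298),151,164))
```

```text
3.5 [ 473.6 -299.8  126.5] [180.    0.   -0.3] 60.1 [ 0.48  0.64  0.06  1.87 -0.06  0.63 -1.  ]
(2789, ((474.8042907714844, -288.27276611328125), 21.15715980529785), array([ 477.5, -293.7,  156.1]))
```

Emit:
move_arm(steps=[[0, 0, 0, 0.0015, 0.001, 0, 0.03], [0, 0, 0, 0, 0, 0, 0.0], [0, 0, 0, 0, 0, 0, 0.0], [0, 0, 0, 0, 0, 0, 0.0], [0, 0, 0, 0, 0, 0, 0.0]])

```text
clock: 4.05
eef_pos: [475.8, -298.6, 127.3]
tool_rot: [3.141, -0.002, -0.004]
force: [-0.2, 0.5, 5.6]
width: 20.3
gripper_force: 58.5
```

Emit:
move_arm(steps=[[0, 0, 0, 0, 0, 0, 0.0], [0, 0, 0, 0, 0, 0.01, 0.0], [0, 0, 0, 0, 0, 0.02, 0.0]])

```text
clock: 4.35
eef_pos: [473.7, -297.5, 155.6]
tool_rot: [-3.14, 0.004, -0.004]
force: [0.7, 0.2, -1.2]
width: 20.6
gripper_force: 58.7
```

Emit:
move_arm(steps=[[0, 0, 0, 0, 0, 0.035, 0.0], [0, 0, 0, 0, 0, 0.035, 0.0], [0, 0, 0, 0, 0.02, 0.025, 0.0], [0, 0, 0, 0, 0.035, 0, 0.0], [0, 0, 0, 0, 0.045, 0, 0.0]])

```text
clock: 4.85
eef_pos: [475.0, -199.3, 252.6]
tool_rot: [3.14, -0.002, -0.008]
force: [0.6, 1.1, -2.3]
width: 20.2
gripper_force: 58.9
```

Emit:
move_arm(steps=[[0, 0, 0, 0, 0.045, 0, 0.0], [0, 0, 0, 0, 0.045, 0, 0.0], [0, 0, 0, 0, 0.045, 0, 0.0], [0, 0, 0, 0, 0.045, 0, 0.0], [0, 0, 0, 0, 0.045, 0, 0.0]])

```text
clock: 5.35
eef_pos: [474.4, 28.2, 251.7]
tool_rot: [3.141, 0.0, -0.004]
force: [0.9, 0.1, -2.0]
width: 20.4
gripper_force: 58.9
```

Emit:
move_arm(steps=[[0, 0, 0, 0, 0.045, 0, 0.0], [0, 0, 0, 0, 0.045, 0, 0.0], [0, 0, 0, 0, 0.045, 0, 0.0], [0, 0, 0, 0, 0.045, 0, 0.0], [0, 0, 0, 0, 0.045, 0, 0.0]])

```text
clock: 5.85
eef_pos: [474.5, 253.1, 251.7]
tool_rot: [3.141, 0.0, -0.004]
force: [1.4, 0.1, -2.2]
width: 20.0
gripper_force: 58.9
```

Emit:
move_arm(steps=[[0, 0, 0, 0, 0.035, 0, 0.0], [0, 0, 0, 0, 0.025, 0, 0.0], [0, 0, 0, 0, 0.01, 0, 0.0], [0, 0, 0, 0, 0, 0, 0.0], [0, 0, 0, 0, 0, 0, 0.0]])

```text
clock: 6.35
eef_pos: [475.3, 319.5, 251.2]
tool_rot: [3.14, 0.0, -0.006]
force: [-0.1, -0.2, -1.5]
width: 19.8
gripper_force: 58.9
```

Run:
```python
from h import *
st()
im,d=eyes.get_image("wrist");cv2.imwrite("pics/w3.png",im);P=cloud("wrist",d)
print([(world("wrist",o["location"]).round(1),round(o["confidence"],2)) for o in finder.pinpoint("wrist","bottle_rack")])
m=(abs(P[...,0]-495)<70)&(abs(P[...,1]-365)<100)&(P[...,2]>72)&(P[...,2]<90)&(d>0)
vis=im.copy(); vis[m]=(255,0,255); cv2.imwrite("pics/w3m.png",np.hstack([im,vis])[:, :][::1, ::1] if 0 else cv2.resize(np.hstack([im,vis]),(800,300)))
q=P[m]; print(len(q),cv2.minAreaRect(q[:,:2].astype(np.float32)))
```

```text
6.35 [475.3 319.5 251.2] [179.9   0.   -0.3] 19.8 [-0.63  0.49 -0.02  1.71  0.01  0.94 -2.23]
[(array([492.7, 369.6,  -0.9]), 0.81)]
2648 ((496.5025329589844, 364.96441650390625), (134.01744079589844, 70.28328704833984), 82.62785339355469)
```

View pics/w3m.png

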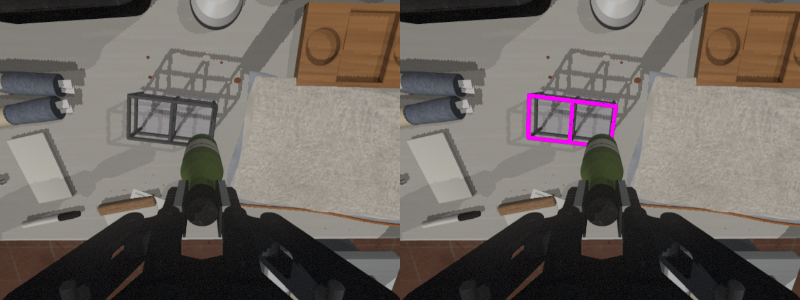

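The rack's rim is outlined cleanly (left panel, 127–215, 93–145), centred at (496.5, 365) with yaw −7.4°. I'll put the green bottle in the far bay at (500.5, 396.7).

Emit:
move_arm(steps=[[0, 0, -2, 0.009, 0.027, 0, 0.0], [0, 0, -2, 0.009, 0.027, 0, 0.0], [0, 0, -3, 0.0072, 0.0232, 0, 0.0], [0, 0, 0, 0, 0, 0, 0.0], [0, 0, 0, 0, 0, -0.02, 0.0]])

```text
clock: 6.95
eef_pos: [502.3, 399.0, 233.5]
tool_rot: [-3.138, -0.004, -0.127]
force: [0.2, -0.6, -1.5]
width: 20.4
gripper_force: 59.3
```

Emit:
move_arm(steps=[[0, 0, 0, 0, 0, -0.025, 0.0], [0, 0, 0, 0, 0, 0, 0.0], [0, 0, 0, 0, 0, 0, 0.0]])

```text
clock: 7.25
eef_pos: [500.7, 397.3, 206.5]
tool_rot: [3.14, 0.0, -0.127]
force: [0.4, 0.4, -1.4]
width: 20.1
gripper_force: 59.1
```

Run:
```python
from h import *
st()
for cam in("scene","side"):
    im,d=eyes.get_image(cam);P=cloud(cam,d)
    i=(abs(P[...,0]-500)<60)&(abs(P[...,1]-397)<60)&(d>0)
    hsv=cv2.cvtColor(im,cv2.COLOR_BGR2HSV); g=i&(hsv[...,0]>35)&(hsv[...,0]<75)&(hsv[...,1]>90)
    q=P[g&(P[...,2]>85)&(P[...,2]<170)]; print(cam,len(q),np.percentile(q,[2,50,98],axis=0).round() if len(q) else 0)
    if cam=="scene": cv2.imwrite("pics/s1.png",cv2.resize(im[300:420,150:310],(640,480)))
```

```text
7.25 [500.7 397.3 206.5] [179.9   0.   -7.3] 20.1 [-0.72  0.64  0.01  1.58 -0.01  0.93 -2.4 ]
scene 337 [[475. 384.  88.]
 [480. 407. 132.]
 [497. 418. 169.]]
side 154 [[479. 370.  89.]
 [491. 382. 121.]
 [514. 395. 168.]]
```

View pics/s1.png

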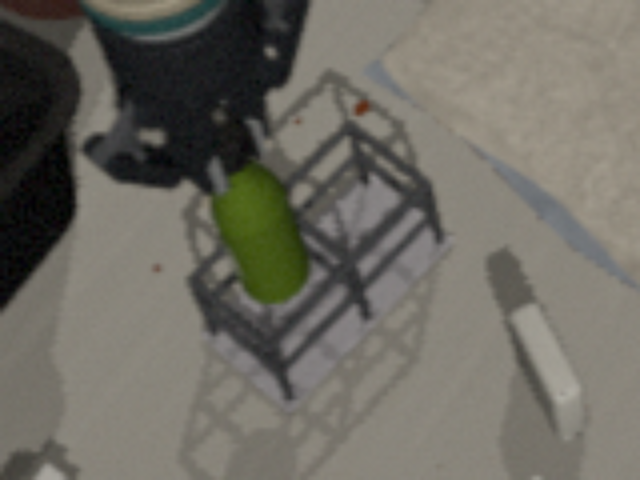

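The bottle hangs upright over the far bay (around 275,260 in the crop), so I'll lower it.

Emit:
move_arm(steps=[[0, 0, 0, 0, 0, -0.02, 0.0], [0, 0, 0, 0, 0, -0.02, 0.0], [0, 0, 0, 0, 0, -0.015, 0.0], [0, 0, 0, 0, 0, -0.01, 0.0], [0, 0, 0, 0, 0, -0.005, 0.0]])

```text
clock: 7.85
eef_pos: [500.6, 398.8, 136.4]
tool_rot: [-3.141, -0.0, -0.126]
force: [-0.2, -0.7, -2.4]
width: 20.2
gripper_force: 59.3
```

Emit:
move_arm(steps=[[0, 0, 0, 0, 0, -0.003, 0.0], [0, 0, 0, 0, 0, -0.002, 0.0], [0, 0, 0, 0, 0, -0.001, 0.0]])

```text
clock: 8.15
eef_pos: [500.7, 399.1, 130.8]
tool_rot: [-3.141, -0.001, -0.126]
force: [0.3, 0.6, -1.7]
width: 19.9
gripper_force: 59.3
```

Emit:
move_arm(steps=[[0, 0, 0, 0, -0.001, -0.001, 0.0], [0, 0, 0, 0, 0, -0.001, 0.0], [0, 0, 0, 0, 0, 0, 0.0]])

```text
clock: 8.45
eef_pos: [501.4, 398.9, 130.4]
tool_rot: [-3.139, -0.002, -0.126]
force: [-1.0, -0.7, 6.3]
width: 20.1
gripper_force: 60.2
```

Emit:
move_arm(steps=[[0, 0, 0, 0, 0, 0.001, 0.03], [0, 0, 0, 0, 0, 0, 0.045], [0, 0, 0, 0, 0, 0, 0.045], [0, 0, 0, 0, 0, 0.03, 0.045], [0, 0, 0, 0, 0, 0.045, 0.045]])

```text
clock: 8.95
eef_pos: [498.5, 396.3, 202.1]
tool_rot: [3.136, 0.005, -0.126]
force: [0.9, 1.1, 0.2]
width: 45.2
gripper_force: 0.0
```

Emit:
move_arm(steps=[[0, 0, 1.4, 0, -0.045, 0.03, 0.06], [0, 0, 1.4, 0, -0.049, 0, 0.06], [0, 0, 1.4, -0.002, -0.049, 0, 0.06], [0, 0, 1.4, -0.002, -0.049, 0, 0.06], [0, 0, 1.4, -0.002, -0.049, 0, 0.06]])

```text
clock: 9.45
eef_pos: [494.0, 158.3, 232.1]
tool_rot: [3.141, -0.0, -0.003]
force: [0.7, -0.1, -0.3]
width: 60.1
gripper_force: 0.0
```

Emit:
move_arm(steps=[[0, 0, 0, -0.002, -0.049, 0, 0.06], [0, 0, 0, -0.003, -0.049, 0, 0.06], [0, 0, 0, -0.003, -0.049, 0, 0.06], [0, 0, 0, -0.003, -0.049, 0, 0.06], [0, 0, 0, -0.003, -0.049, 0, 0.06]])

```text
clock: 9.95
eef_pos: [479.9, -86.7, 232.2]
tool_rot: [3.142, -0.0, -0.004]
force: [1.0, -0.9, -0.1]
width: 59.6
gripper_force: 0.0
```

Emit:
move_arm(steps=[[0, 0, 0, -0.003, -0.049, 0, 0.06], [0, 0, 0, -0.003, -0.049, 0, 0.06], [0, 0, 0, -0.003, -0.049, 0, 0.06], [0, 0, 0, -0.003, -0.049, 0, 0.06], [0, 0, 0, -0.003, -0.049, 0, 0.06]])

```text
clock: 10.45
eef_pos: [464.8, -331.7, 232.1]
tool_rot: [-3.141, -0.0, -0.004]
force: [0.7, 0.5, -0.9]
width: 60.2
gripper_force: 0.0
```

Run:
```python
from h import *
s=st(); print(np.array([465,-394.5,126.5])-s["eef_pos"])
im,d=eyes.get_image("scene");cv2.imwrite("pics/s2.png",cv2.resize(im[300:420,150:310],(640,480)));P=cloud("scene",d)
print(top(P,(500,397),150,170))
im,d=eyes.get_image("wrist");P=cloud("wrist",d); print(top(P,(465,-394),151,164))
```

```text
10.45 [ 464.8 -331.7  232.1] [-180.    -0.    -0.2] 60.2 [ 0.55  0.51  0.04  1.74 -0.02  0.89 -0.98]
[   0.18699617  -62.76344725 -105.55573503]
(87, ((500.2581481933594, 398.83984375), 12.416853904724121), array([498.6, 400.3, 157.3]))
(774, ((465.64129638671875, -390.116455078125), 11.344595909118652), array([ 466.5, -389.4,  155.1]))
```

View pics/s2.png

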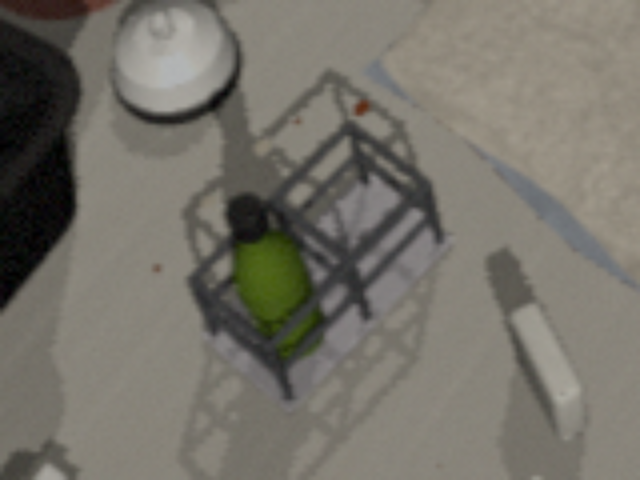

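The green bottle stands upright in the left bay, its cap at (248,215) in the crop. Next is the red one.

Emit:
move_arm(steps=[[0, 0, 0, 0, -0.03, 0, 0.06], [0, 0, 0, 0, -0.032, -0.01, 0.06], [0, 0, 0, 0, 0, -0.03, 0.06], [0, 0, 0, 0, 0, -0.035, 0.06], [0, 0, 0, 0, 0, -0.02, 0.06]])

```text
clock: 11.05
eef_pos: [464.1, -390.5, 134.4]
tool_rot: [-3.139, 0.003, -0.004]
force: [-0.7, -0.4, -0.2]
width: 59.9
gripper_force: 0.0
```

Emit:
move_arm(steps=[[0, 0, 0, 0, 0, -0.01, 0.06], [0, 0, 0, 0, 0, 0, 0.06], [0, 0, 0, 0, 0, 0, 0.03], [0, 0, 0, 0, 0, 0, 0.0], [0, 0, 0, 0, 0, 0, 0.0]])

```text
clock: 11.55
eef_pos: [466.2, -392.7, 128.6]
tool_rot: [3.139, -0.003, -0.004]
force: [0.7, -1.6, 0.4]
width: 20.1
gripper_force: 58.5
```

Emit:
move_arm(steps=[[0, 0, 0, 0, 0, 0, 0.0], [0, 0, 0, 0, 0, 0, 0.0], [0, 0, 0, 0, 0, 0, 0.0], [0, 0, 0, 0, 0, 0.01, 0.0], [0, 0, 0, 0, 0, 0.015, 0.0]])

```text
clock: 12.05
eef_pos: [464.3, -390.7, 151.6]
tool_rot: [-3.139, 0.003, -0.004]
force: [0.7, 0.8, -2.1]
width: 19.9
gripper_force: 58.8
```

Emit:
move_arm(steps=[[0, 0, 0, 0, 0, 0.03, 0.0], [0, 0, 0, 0, 0, 0.04, 0.0], [0, 0, 0, 0, 0.02, 0.02, 0.0], [0, 0, 0, 0, 0.035, 0, 0.0], [0, 0, 0, 0.002, 0.045, 0, 0.0]])

```text
clock: 12.55
eef_pos: [466.6, -292.5, 243.1]
tool_rot: [3.14, -0.001, -0.008]
force: [0.0, 0.3, -1.9]
width: 19.8
gripper_force: 58.9
```

Emit:
move_arm(steps=[[0, 0, 0, 0.002, 0.045, 0, 0.0], [0, 0, 0, 0.002, 0.045, 0, 0.0], [0, 0, 0, 0.002, 0.045, 0, 0.0], [0, 0, 0, 0.002, 0.045, 0, 0.0], [0, 0, 0, 0.002, 0.045, 0, 0.0]])

```text
clock: 13.05
eef_pos: [476.5, -64.8, 242.4]
tool_rot: [-3.141, 0.0, -0.004]
force: [1.2, -0.1, -2.2]
width: 20.6
gripper_force: 58.9
```

Emit:
move_arm(steps=[[0, 0, -1, 0.002, 0.045, 0, 0.0], [0, 0, -1, 0.002, 0.045, 0, 0.0], [0, 0, -1, 0.002, 0.045, 0, 0.0], [0, 0, -1, 0.002, 0.045, 0, 0.0], [0, 0, -1, 0.002, 0.045, 0, 0.0]])

```text
clock: 13.55
eef_pos: [486.5, 159.9, 242.4]
tool_rot: [3.141, 0.001, -0.092]
force: [1.1, -0.1, -1.8]
width: 20.1
gripper_force: 58.9
```

Emit:
move_arm(steps=[[0, 0, -1, 0.002, 0.045, 0, 0.0], [0, 0, -1, 0.002, 0.045, 0, 0.0], [0, 0, 0, 0.002, 0.045, 0, 0.0], [0, 0, 0, 0, 0.022, 0, 0.0], [0, 0, 0, 0, 0.014, 0, 0.0]])

```text
clock: 14.05
eef_pos: [491.9, 331.9, 241.9]
tool_rot: [-3.141, 0.001, -0.123]
force: [0.3, 0.4, -2.7]
width: 20.2
gripper_force: 58.9
```

Emit:
move_arm(steps=[[0, 0, 0, 0, 0, 0, 0.0], [0, 0, 0, 0, 0, -0.015, 0.0], [0, 0, 0, 0, 0, -0.01, 0.0], [0, 0, 0, 0, 0, 0, 0.0]])

```text
clock: 14.45
eef_pos: [492.6, 326.5, 215.6]
tool_rot: [3.138, 0.003, -0.128]
force: [-1.1, -0.6, -1.7]
width: 20.4
gripper_force: 59.0
```

Emit:
move_arm(steps=[[0, 0, 0, 0, 0.005, 0, 0.0], [0, 0, 0, 0, 0, 0, 0.0], [0, 0, 0, 0, 0, 0, 0.0]])

```text
clock: 14.75
eef_pos: [493.6, 334.6, 217.6]
tool_rot: [-3.141, -0.001, -0.126]
force: [0.1, -0.4, -2.7]
width: 20.2
gripper_force: 59.0
```

Run:
```python
from h import *
st()
im,d=eyes.get_image("scene");cv2.imwrite("pics/s3.png",cv2.resize(im[300:420,150:310],(640,480)))
```

```text
14.75 [493.6 334.6 217.6] [-180.    -0.    -7.2] 20.2 [-0.64  0.56 -0.01  1.69  0.01  0.89 -2.35]
```

View pics/s3.png

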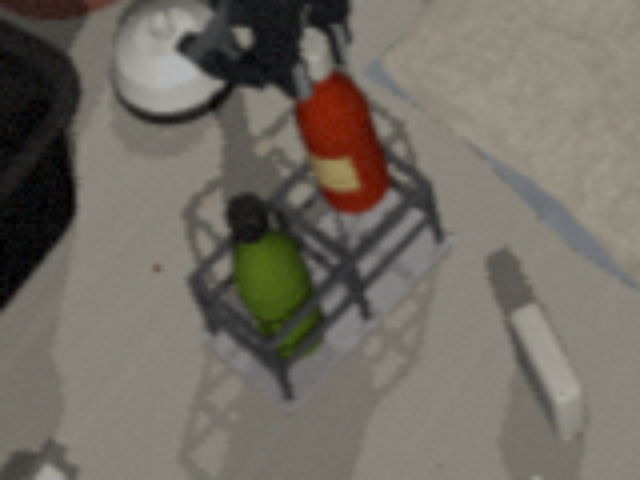

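The red bottle hangs at (345,150) over the free bay. Lowering it.

Emit:
move_arm(steps=[[0, 0, 0, 0, -0.001, -0.02, 0.0], [0, 0, 0, 0, 0, -0.025, 0.0], [0, 0, 0, 0, 0, -0.02, 0.0], [0, 0, 0, 0, 0, -0.01, 0.0], [0, 0, 0, 0, 0, -0.005, 0.0]])

```text
clock: 15.3
eef_pos: [493.1, 333.0, 136.4]
tool_rot: [3.141, 0.001, -0.126]
force: [0.8, 0.1, -2.5]
width: 20.0
gripper_force: 59.0
```

Emit:
move_arm(steps=[[0, 0, 0, 0, 0, -0.002, 0.0], [0, 0, 0, 0, 0, -0.001, 0.0], [0, 0, 0, 0, 0, -0.001, 0.0], [0, 0, 0, 0, 0, 0, 0.0]])

```text
clock: 15.7
eef_pos: [493.6, 333.4, 133.6]
tool_rot: [-3.141, -0.001, -0.126]
force: [-0.6, -0.1, -1.3]
width: 19.8
gripper_force: 59.0
```

Emit:
move_arm(steps=[[0, 0, 0, 0, 0, -0.0015, 0.0], [0, 0, 0, 0, 0, -0.001, 0.0], [0, 0, 0, 0, 0, -0.001, 0.0], [0, 0, 0, 0, 0, 0, 0.0]])

```text
clock: 16.1
eef_pos: [494.5, 333.8, 131.6]
tool_rot: [-3.14, -0.003, -0.126]
force: [-0.8, -0.8, 9.6]
width: 20.2
gripper_force: 60.6
```

Emit:
move_arm(steps=[[0, 0, 0, 0, 0, 0.0015, 0.03], [0, 0, 0, 0, 0, 0, 0.045], [0, 0, 0, 0, 0, 0, 0.045], [0, 0, 0, 0, 0, 0.03, 0.045], [0, 0, 0, 0, 0, 0.045, 0.045]])

```text
clock: 16.6
eef_pos: [491.4, 332.0, 204.0]
tool_rot: [3.137, 0.005, -0.126]
force: [1.6, 0.4, 0.4]
width: 45.3
gripper_force: 0.0
```

Emit:
move_arm(steps=[[0, 0, 1, -0.0098, -0.048, 0.01, 0.06], [0, 0, 1, -0.0098, -0.048, 0, 0.0854], [0, 0, 1, -0.0098, -0.048, 0, 0.0854], [0, 0, 1, -0.0098, -0.048, 0, 0.0854], [0, 0, 1, -0.0098, -0.048, 0, 0.0854]])

```text
clock: 17.1
eef_pos: [443.6, 91.5, 216.1]
tool_rot: [3.142, -0.0, -0.038]
force: [1.0, -1.1, 0.2]
width: 85.4
gripper_force: 0.0
```

Emit:
move_arm(steps=[[0, 0, 1, -0.0098, -0.048, 0, 0.0854], [0, 0, 1, -0.0098, -0.048, 0, 0.0854], [0, 0, 1, -0.0098, -0.048, 0, 0.0854], [0, 0, 1, -0.0098, -0.048, 0, 0.0854], [0, 0, 1, -0.0098, -0.048, 0, 0.0854]])

```text
clock: 17.6
eef_pos: [394.7, -148.5, 216.1]
tool_rot: [3.142, -0.0, 0.05]
force: [1.9, -0.0, -0.2]
width: 85.2
gripper_force: 0.0
```

Emit:
move_arm(steps=[[0, 0, 1, -0.0098, -0.048, 0, 0.0854], [0, 0, 1, -0.0098, -0.048, 0, 0.0854], [0, 0, 1.2, -0.0098, -0.045, 0, 0.0854], [0, 0, 0, 0, 0, -0.02, 0.0854], [0, 0, 0, 0, 0, 0, 0.0854]])

```text
clock: 18.1
eef_pos: [363.9, -288.2, 194.4]
tool_rot: [-3.139, 0.003, 0.101]
force: [0.2, 0.7, 0.3]
width: 85.2
gripper_force: 0.0
```

Run:
```python
from h import *
s=st(); print(np.array([366,-290,20])-s["eef_pos"])
im,d=eyes.get_image("wrist");P=cloud("wrist",d)
m=finder.cut_out("wrist","sachet_holder")[0]["mask"]&(d>0); q=P[m]; q=q[(q[:,2]>36)&(q[:,2]<75)]
print(len(q),cv2.minAreaRect(q[:,:2].astype(np.float32)))
im,d=eyes.get_image("scene");P=cloud("scene",d)
for xy in((500,397),(493,333)): print(top(P,xy,150,170))
c=[(world("scene",o["location"]).round(),round(o["confidence"],2)) for o in finder.pinpoint("scene","sauce_bottle_a")]; print(c)
```

```text
18.1 [ 363.9 -288.2  194.4] [-179.8    0.2    5.8] 85.2 [ 0.61  0.42 -0.01  2.06  0.    0.67 -0.86]
[   2.10420956   -1.83522636 -174.37580591]
6822 ((368.27984619140625, -287.3110656738281), (90.5030517578125, 64.10395050048828), 5.884982109069824)
(88, ((499.3783264160156, 399.7911071777344), 11.281943321228027), array([498.6, 400.2, 157.2]))
(82, ((492.65594482421875, 333.82733154296875), 12.38481616973877), array([490.8, 333.7, 157.3]))
[(array([485., 331.,   6.]), 0.88), (array([495., 395.,   2.]), 0.6), (array([339., 351.,   1.]), 0.39)]
```

Emit:
move_arm(steps=[[0, 0, 0, 0.002, -0.001, -0.045, 0.0854], [0, 0, 0, 0, 0, -0.045, 0.0854], [0, 0, 0, 0, 0, -0.04, 0.0854], [0, 0, 0, 0, 0, -0.025, 0.0854], [0, 0, 0, 0, 0, -0.012, 0.0854]])

```text
clock: 18.8
eef_pos: [368.0, -287.2, 27.6]
tool_rot: [-3.14, 0.002, 0.107]
force: [0.6, 0.2, 0.5]
width: 85.3
gripper_force: 0.0
```

Emit:
move_arm(steps=[[0, 0, 0, 0, 0, -0.004, 0.0854], [0, 0, 0, 0, 0, 0, 0.0854], [0, 0, 0, 0, 0, 0, 0.0854]])

```text
clock: 19.1
eef_pos: [369.0, -289.3, 26.5]
tool_rot: [3.14, -0.002, 0.105]
force: [-0.2, 0.3, 0.8]
width: 85.2
gripper_force: 0.0
```

Emit:
move_arm(steps=[[0, 0, 0, 0, 0, -0.005, 0.0854], [0, 0, 0, 0, 0, 0, 0.06], [0, 0, 0, 0, 0, 0, 0.03], [0, 0, 0, 0, 0, 0, 0.03], [0, 0, 0, 0, 0, 0, 0.03]])

```text
clock: 19.6
eef_pos: [366.5, -287.7, 23.4]
tool_rot: [-3.137, 0.004, 0.105]
force: [-1.3, 0.1, 7.9]
width: 62.4
gripper_force: 65.1
```

Emit:
move_arm(steps=[[0, 0, 0, 0, 0, 0, 0.03], [0, 0, 0, 0, 0, 0, 0.03], [0, 0, 0, 0, 0, 0.01, 0.03], [0, 0, 0, 0, 0, 0.015, 0.03]])

```text
clock: 20.0
eef_pos: [365.7, -286.8, 47.6]
tool_rot: [-3.135, 0.006, 0.105]
force: [0.5, 0.3, -1.0]
width: 62.5
gripper_force: 66.5
```

Emit:
move_arm(steps=[[0, 0, -1, 0.02, 0.03, 0.03, 0.03], [0, 0, -1, 0.025, 0.035, 0.03, 0.03], [0, 0, -1, 0.025, 0.04, 0.01, 0.03], [0, 0, -1, 0.025, 0.04, 0, 0.03], [0, 0, -1, 0.025, 0.04, 0, 0.03]])

```text
clock: 20.5
eef_pos: [486.1, -101.9, 117.3]
tool_rot: [-3.135, 0.003, 0.017]
force: [1.0, -0.5, -1.5]
width: 62.5
gripper_force: 66.7
```

Emit:
move_arm(steps=[[0, 0, -1, 0.02, 0.04, 0, 0.03], [0, 0, -1, 0.02, 0.04, 0, 0.03], [0, 0, -1, 0.01, 0.04, 0, 0.03], [0, 0, -0.9, 0.005, 0.03, 0, 0.03], [0, 0, 0, 0, 0, 0, 0.03]])

```text
clock: 21.0
eef_pos: [540.5, 53.5, 116.6]
tool_rot: [-3.13, 0.004, -0.042]
force: [-0.1, 0.4, -0.4]
width: 62.7
gripper_force: 66.6
```

Run:
```python
from h import *
st()
im,d=eyes.get_image("scene");P=cloud("scene",d); cv2.imwrite("pics/s4.png",im)
for y in range(-420,220,40):
    m=(d>0)&(P[...,1]>y)&(P[...,1]<y+40)&(P[...,0]>620)&(P[...,0]<780)&(P[...,2]>60)&(P[...,2]<330); q=P[m]
    print(y,len(q),q[:,0].min().round() if len(q) else 0,q[:,2].max().round() if len(q) else 0)
im,d=eyes.get_image("wrist"); cv2.imwrite("pics/w4.png",im);P=cloud("wrist",d)
m=finder.cut_out("wrist","table_caddy")
if m:
  m=m[0]["mask"]&(d>0); q=P[m]; q=q[(q[:,2]>10)&(q[:,2]<22)]
  print(len(q),cv2.minAreaRect(q[:,:2].astype(np.float32)),m.sum())
```

```text
21.0 [540.5  53.5 116.6] [-179.4    0.2   -2.4] 62.7 [-0.11  0.64 -0.05  1.92  0.04  0.59 -1.79]
-420 0 0 0
-380 0 0 0
-340 2 621.0 76.0
-300 0 0 0
-260 0 0 0
-220 0 0 0
-180 2 751.0 140.0
-140 331 708.0 330.0
-100 528 708.0 330.0
-60 101 708.0 330.0
-20 231 708.0 330.0
20 597 707.0 330.0
60 643 708.0 330.0
100 22 709.0 330.0
140 19 707.0 330.0
180 88 707.0 330.0
```

View pics/w4.png

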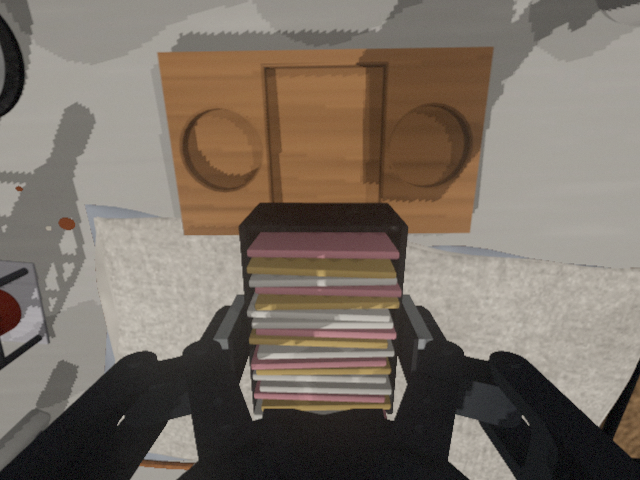

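The caddy shows whole at (160–493, 48–235) with the sachet holder below it at (325,310). I'll fit the caddy by colour and height and check the clearance behind it.

Run:
```python
from h import *
st()
im,d=eyes.get_image("scene");P=cloud("scene",d)
for y in range(-420,220,40):
    m=(d>0)&(P[...,1]>y)&(P[...,1]<y+40)&(P[...,0]>640)&(P[...,0]<800)&(P[...,2]>60)&(P[...,2]<300); q=P[m]
    if len(q)>5: print(y,len(q),np.percentile(q[:,0],1).round(),q[:,2].max().round())
im,d=eyes.get_image("wrist");P=cloud("wrist",d); h=cv2.cvtColor(im,cv2.COLOR_BGR2HSV)
m=(d>0)&(h[...,1]>110)&(h[...,0]>5)&(h[...,0]<22)&(P[...,2]>10)&(P[...,2]<22)&(abs(P[...,0]-605)<90)&(abs(P[...,1]-47)<140)
m=cv2.morphologyEx(m.astype(np.uint8),cv2.MORPH_OPEN,np.ones((5,5)))>0
q=P[m]; print(len(q),cv2.minAreaRect(q[:,:2].astype(np.float32)))
# recess floor of the rectangle
f=(d>0)&(P[...,2]>1)&(P[...,2]<8)&(abs(P[...,0]-605)<58)&(abs(P[...,1]-47)<45)&(h[...,1]>110)
f=cv2.morphologyEx(f.astype(np.uint8),cv2.MORPH_OPEN,np.ones((5,5)))>0
q=P[f]; print(len(q),cv2.minAreaRect(q[:,:2].astype(np.float32)))
# held sachet
s=(d>0)&(P[...,2]>100)&(abs(P[...,0]-540)<70)&(abs(P[...,1]-53)<32)&(P[...,2]<185)
q=P[s]; print(len(q),np.percentile(q,[1,50,99],axis=0).round(1))
```

```text
21.15 [539.4  45.5 116.1] [-179.7    0.3   -2.9] 62.5 [-0.1   0.64 -0.05  1.92  0.04  0.59 -1.79]
-180 41 746.0 212.0
-140 466 739.0 215.0
-100 769 747.0 217.0
-60 208 772.0 202.0
-20 275 740.0 217.0
20 682 737.0 215.0
60 890 744.0 203.0
140 27 796.0 139.0
180 95 759.0 200.0
26581 ((606.1820068359375, 45.60918426513672), (216.83242797851562, 123.70152282714844), 88.03673553466797)
15219 ((612.28857421875, 45.632225036621094), (80.53416442871094, 94.74903106689453), 88.09874725341797)
31641 [[515.8  21.5 106.2]
 [556.2  48.8 154.9]
 [586.3  82.8 177.8]]
```

Emit:
move_arm(steps=[[0, 0, 0.8, 0.025, 0.0, 0, 0.03], [0, 0, 0, 0.025, 0.0, 0, 0.03], [0, 0, 0, 0.0155, 0.0, -0.015, 0.03], [0, 0, 0, 0, 0, -0.025, 0.03], [0, 0, 0, 0, 0, -0.02, 0.03]])

```text
clock: 21.75
eef_pos: [605.4, 44.1, 54.8]
tool_rot: [-3.136, 0.006, -0.039]
force: [-0.9, -0.4, -1.2]
width: 62.7
gripper_force: 66.7
```

Emit:
move_arm(steps=[[0, 0, 0, 0, 0, 0, 0.03], [0, 0, 0, 0, 0, 0, 0.03], [0, 0, 0, 0, 0, 0, 0.03]])

```text
clock: 22.05
eef_pos: [606.2, 45.6, 57.0]
tool_rot: [-3.136, 0.004, -0.037]
force: [0.3, -0.5, -1.1]
width: 62.4
gripper_force: 66.6
```

Run:
```python
from h import *
import time
for i in range(3):
    st(); im,d=eyes.get_image("wrist")
cv2.imwrite("pics/w5.png",im);P=cloud("wrist",d)
s=(d>0)&(P[...,2]>50)&(abs(P[...,0]-605)<70)&(abs(P[...,1]-46)<36)&(P[...,2]<125)
q=P[s]; print(len(q),np.percentile(q,[1,50,99],axis=0).round(1))
```

```text
22.05 [606.2  45.6  57. ] [-179.7    0.2   -2.1] 62.4 [-0.09  0.8  -0.05  1.77  0.05  0.58 -1.77]
22.1 [606.3  45.8  57.1] [-179.7    0.2   -2.1] 62.5 [-0.09  0.8  -0.05  1.77  0.05  0.58 -1.77]
22.15 [606.2  46.   57.1] [-179.7    0.2   -2.1] 62.6 [-0.09  0.8  -0.05  1.77  0.05  0.58 -1.77]
35640 [[580.5  11.3  54.8]
 [621.7  45.3  95.6]
 [652.4  80.8 118.1]]
```

View pics/w5.png

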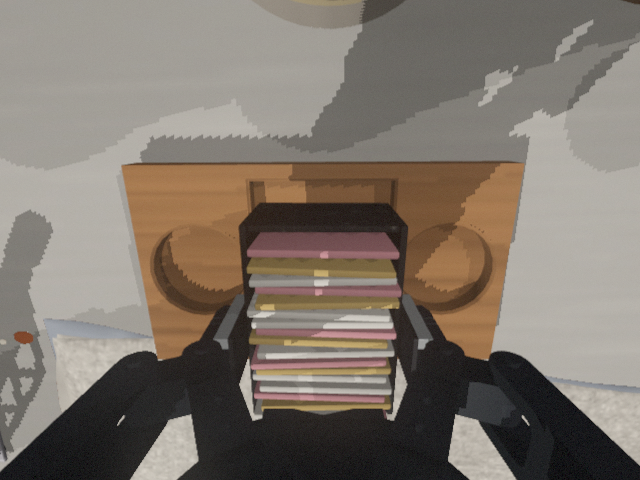

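The box sits centred over the middle recess in the picture (walls at 245–403 against recess edges at 250–397), so I'll lower it.

Emit:
move_arm(steps=[[0, 0, 0, -0.001, 0, -0.012, 0.03], [0, 0, 0, 0, 0, -0.01, 0.03], [0, 0, 0, 0, 0, -0.006, 0.03], [0, 0, 0, 0, 0, -0.003, 0.03], [0, 0, 0, 0, 0, 0, 0.03]])

```text
clock: 22.7
eef_pos: [603.4, 46.1, 24.6]
tool_rot: [-3.136, 0.008, -0.036]
force: [-2.3, 0.4, 2.5]
width: 63.0
gripper_force: 67.2
```

Emit:
move_arm(steps=[[0, 0, 0, 0, 0, -0.0015, 0.03], [0, 0, 0, 0, 0, -0.001, 0.03], [0, 0, 0, 0, 0, 0, 0.03]])

```text
clock: 23.0
eef_pos: [603.5, 46.1, 24.4]
tool_rot: [-3.136, 0.007, -0.036]
force: [-7.7, -0.6, 21.9]
width: 62.8
gripper_force: 69.4
```

Emit:
move_arm(steps=[[0, 0, 0, 0, 0, 0.0015, 0.05], [0, 0, 0, 0, 0, 0, 0.0854], [0, 0, 0, 0, 0, 0, 0.0854], [0, 0, 0, 0, 0, 0, 0.0854], [0, 0, 0, 0, 0, 0.02, 0.0854]])

```text
clock: 23.5
eef_pos: [602.3, 46.0, 41.3]
tool_rot: [-3.137, 0.011, -0.036]
force: [0.6, 0.3, 0.1]
width: 85.2
gripper_force: 0.0
```

Emit:
move_arm(steps=[[0, 0, 0, 0, 0, 0.04, 0.0854], [0, 0, 0, 0, 0, 0.045, 0.0854], [0, 0, 8.4, 0, -0.02, 0.03, 0.0854], [0, 0, 8.4, 0, -0.035, 0, 0.0854], [0, 0, 8.4, 0, -0.035, 0, 0.0854]])

```text
clock: 24.0
eef_pos: [605.3, -44.1, 160.0]
tool_rot: [-3.137, 0.003, 0.411]
force: [0.3, 0.1, -0.7]
width: 85.6
gripper_force: 0.0
```

Emit:
move_arm(steps=[[0, 0, 8.4, 0, -0.035, 0, 0.0854], [0, 0, 8.4, 0, -0.035, 0, 0.0854], [0, 0, 8.4, 0, -0.035, 0, 0.0854], [0, 0, 8.4, 0, -0.035, 0, 0.0854], [0, 0, 8.4, 0, -0.035, 0, 0.0854]])

```text
clock: 24.5
eef_pos: [604.2, -220.4, 158.3]
tool_rot: [-3.136, 0.006, 1.142]
force: [1.4, 0.7, -0.7]
width: 85.5
gripper_force: 0.0
```

Emit:
move_arm(steps=[[0, 0, 8.4, 0, -0.035, 0, 0.0854], [0, 0, 8.4, 0, -0.035, 0, 0.0854], [0, 0, 8, 0, -0.022, 0, 0.0854], [0, 0, 0, 0, 0, 0, 0.0854], [0, 0, 0, 0, 0, 0, 0.0854]])

```text
clock: 25.0
eef_pos: [604.0, -310.7, 158.0]
tool_rot: [-3.135, 0.004, 1.566]
force: [0.4, -0.4, -0.2]
width: 85.3
gripper_force: 0.0
```

Run:
```python
from h import *
st()
im,d=eyes.get_image("wrist");P=cloud("wrist",d)
for xy in((602,-311),(557,-413)): print(top(P,xy,70,95))
im,d=eyes.get_image("scene"); cv2.imwrite("pics/s5.png",cv2.resize(im[130:310,200:460],(780,540)));P=cloud("scene",d)
s=(d>0)&(P[...,2]>40)&(abs(P[...,0]-605)<60)&(abs(P[...,1]-46)<45)&(P[...,2]<85); q=P[s]
print(len(q),np.percentile(q,[1,50,99],axis=0).round(1))
for xy in((602,-311),(557,-413)): print(top(P,xy,70,95))
```

```text
25.0 [ 604.  -310.7  158. ] [-179.6    0.2   89.7] 85.3 [ 0.72  0.8  -0.52  1.48  0.45  0.99  0.07]
(2352, ((604.9284057617188, -308.0520324707031), 19.7992000579834), array([ 605. , -304.8,   82.7]))
(1835, ((560.3394775390625, -411.18328857421875), 19.852787017822266), array([ 561.3, -406. ,   81.7]))
658 [[558.1  19.   40.5]
 [597.5  52.9  60.8]
 [646.4  79.3  68.4]]
(104, ((603.1813354492188, -305.66314697265625), 19.536996841430664), array([ 600.1, -303.5,   81. ]))
(98, ((558.4172973632812, -409.0213623046875), 19.8708438873291), array([ 555.4, -406.4,   81.1]))
```

View pics/s5.png

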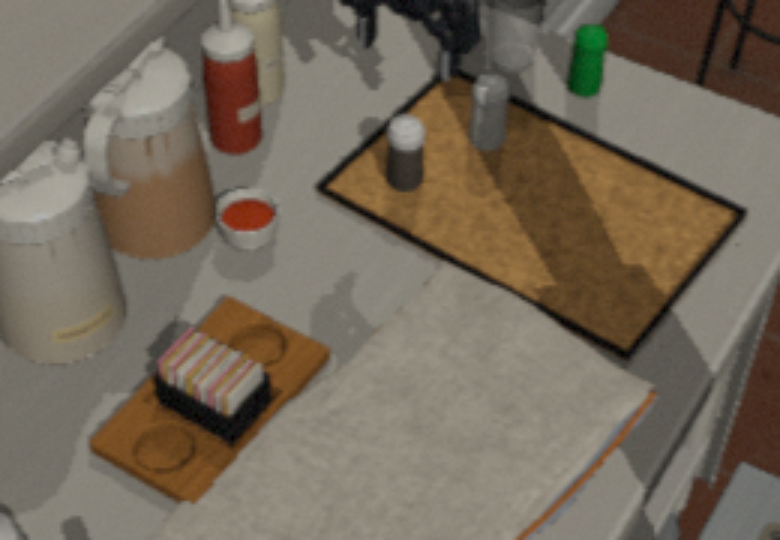

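The sachet holder sits in the caddy's middle recess (215,385). The dark shaker is at (405,150) in the crop and the white one at (489,112).

Emit:
move_arm(steps=[[0, 0, 0, 0.0, 0.002, -0.03, 0.0854], [0, 0, 0, 0, 0, -0.04, 0.0854], [0, 0, 0, 0, 0, -0.03, 0.0854], [0, 0, 0, 0, 0, -0.014, 0.0854], [0, 0, 0, 0, 0, 0, 0.0854]])

```text
clock: 25.6
eef_pos: [603.5, -306.9, 42.9]
tool_rot: [-3.133, 0.004, 1.571]
force: [-0.6, 0.8, 0.3]
width: 85.3
gripper_force: 0.0
```

Emit:
move_arm(steps=[[0, 0, 0, 0, 0, 0, 0.06], [0, 0, 0, 0, 0, 0, 0.02], [0, 0, 0, 0, 0, 0, 0.02], [0, 0, 0, 0, 0, 0, 0.02], [0, 0, 0, 0, 0, 0, 0.02]])

```text
clock: 26.1
eef_pos: [605.4, -309.3, 46.8]
tool_rot: [-3.138, 0.007, 1.569]
force: [-1.9, -1.0, 5.2]
width: 39.7
gripper_force: 59.9
```

Emit:
move_arm(steps=[[0, 0, 0, 0, 0, 0, 0.02], [0, 0, 0, 0, 0, 0.01, 0.02], [0, 0, 0, 0, 0, 0.02, 0.02]])

```text
clock: 26.4
eef_pos: [603.1, -308.6, 74.4]
tool_rot: [-3.133, 0.005, 1.569]
force: [0.2, 0.9, -1.0]
width: 39.9
gripper_force: 60.6
```

Emit:
move_arm(steps=[[0, 0, 0, 0, 0, 0.04, 0.02], [0, 0, 0, 0, 0.02, 0.035, 0.02], [0, 0, -1, 0, 0.035, 0, 0.02], [0, 0, -1, 0, 0.045, 0, 0.02], [0, 0, 0, 0, 0.045, 0, 0.02]])

```text
clock: 26.9
eef_pos: [604.4, -163.1, 151.1]
tool_rot: [-3.138, 0.006, 1.532]
force: [1.0, 0.2, -0.8]
width: 39.7
gripper_force: 60.7
```

Emit:
move_arm(steps=[[0, 0, 0, 0.001, 0.045, 0, 0.02], [0, 0, 0, 0.001, 0.045, 0, 0.02], [0, 0, 0, 0.001, 0.045, 0, 0.02], [0, 0, 0, 0.001, 0.045, 0, 0.02], [0, 0, 0, 0, 0.045, 0, 0.02]])

```text
clock: 27.4
eef_pos: [608.5, 62.9, 150.7]
tool_rot: [-3.137, 0.006, 1.534]
force: [0.4, -0.2, -2.1]
width: 39.6
gripper_force: 60.7
```

Emit:
move_arm(steps=[[0, 0, 0, 0, 0.035, 0, 0.02], [0, 0, 0, 0, 0.022, 0, 0.02], [0, 0, 0, 0, 0, 0, 0.02], [0, 0, 0, 0, 0, -0.035, 0.02], [0, 0, 0, 0, 0, -0.02, 0.02]])

```text
clock: 27.9
eef_pos: [608.1, 116.3, 94.0]
tool_rot: [-3.136, 0.008, 1.533]
force: [-0.1, -0.1, -1.9]
width: 39.9
gripper_force: 60.7
```

Emit:
move_arm(steps=[[0, 0, 0, 0, 0, 0, 0.02], [0, 0, 0, 0, 0, 0, 0.02], [0, 0, 0, 0, 0, 0, 0.02]])

```text
clock: 28.2
eef_pos: [609.5, 118.0, 96.3]
tool_rot: [-3.138, 0.005, 1.533]
force: [-0.2, 0.0, -1.6]
width: 39.8
gripper_force: 60.7
```

Run:
```python
from h import *
st()
im,d=eyes.get_image("wrist");cv2.imwrite("pics/w6.png",im);P=cloud("wrist",d)
print("held",top(P,(607,119),118,150))
im,d=eyes.get_image("side");P=cloud("side",d)
print("held",top(P,(607,119),100,150))
```

```text
28.2 [609.5 118.   96.3] [-179.8    0.3   87.9] 39.8 [ 0.03  0.79 -0.44  1.7   0.46  0.76 -0.68]
held (11047, ((606.8925170898438, 123.1150131225586), 29.197742462158203), array([608.1, 123.9, 132.1]))
held (204, ((606.4991455078125, 116.94038391113281), 29.171981811523438), array([606.9, 106.1, 121.5]))
```

View pics/w6.png

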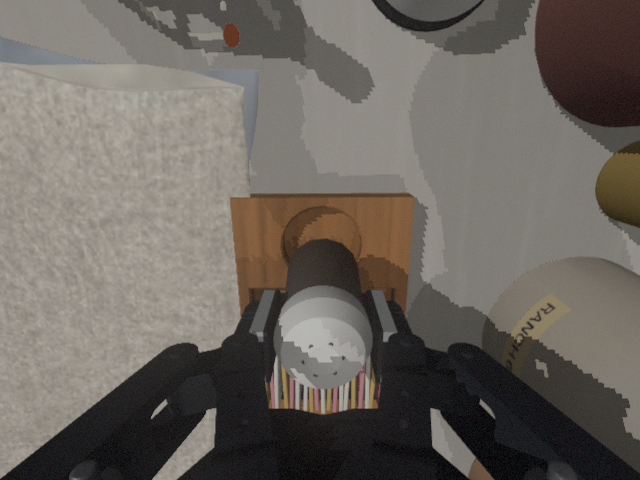

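The shaker is lined up with its round recess (320,245 in the picture), so I'll lower it.

Emit:
move_arm(steps=[[0, 0, 0, -0.001, 0.0005, -0.02, 0.02], [0, 0, 0, 0, 0, -0.015, 0.02], [0, 0, 0, 0, 0, -0.008, 0.02], [0, 0, 0, 0, 0, -0.003, 0.02], [0, 0, 0, 0, 0, 0, 0.02]])

```text
clock: 28.8
eef_pos: [607.3, 118.8, 48.7]
tool_rot: [-3.136, 0.006, 1.535]
force: [-0.0, 0.1, -0.6]
width: 40.2
gripper_force: 60.8
```

Emit:
move_arm(steps=[[0, 0, 0, 0, 0, -0.0015, 0.02], [0, 0, 0, 0, 0, -0.001, 0.02], [0, 0, 0, 0, 0, -0.001, 0.02], [0, 0, 0, 0, 0, 0, 0.02]])

```text
clock: 29.2
eef_pos: [608.0, 119.1, 47.8]
tool_rot: [-3.138, 0.006, 1.534]
force: [-4.4, -0.3, 14.3]
width: 39.5
gripper_force: 62.4
```

Emit:
move_arm(steps=[[0, 0, 0, 0, 0, 0.001, 0.05], [0, 0, 0, 0, 0, 0, 0.07], [0, 0, 0, 0, 0, 0, 0.07], [0, 0, 0, 0, 0, 0.03, 0.07], [0, 0, 0, 0, 0, 0.045, 0.07]])

```text
clock: 29.7
eef_pos: [605.2, 117.9, 119.2]
tool_rot: [-3.13, 0.007, 1.535]
force: [0.4, 0.8, 0.7]
width: 69.9
gripper_force: 0.0
```

Emit:
move_arm(steps=[[0, 0, 0, 0, -0.02, 0.035, 0.0854], [0, 0, 0, -0.0045, -0.048, 0, 0.0854], [0, 0, 0, -0.0045, -0.048, 0, 0.0854], [0, 0, 0, -0.0045, -0.048, 0, 0.0854], [0, 0, 0, -0.0045, -0.048, 0, 0.0854]])

```text
clock: 30.2
eef_pos: [589.0, -95.3, 156.1]
tool_rot: [-3.136, 0.006, 1.535]
force: [0.8, -0.9, 0.2]
width: 85.5
gripper_force: 0.0
```

Emit:
move_arm(steps=[[0, 0, 0, -0.0045, -0.048, 0, 0.0854], [0, 0, 0, -0.0045, -0.048, 0, 0.0854], [0, 0, 0, -0.0045, -0.048, 0, 0.0854], [0, 0, 0, -0.0045, -0.048, 0, 0.0854], [0, 0, 0, -0.0045, -0.048, 0, 0.0854]])

```text
clock: 30.7
eef_pos: [566.3, -335.4, 156.0]
tool_rot: [-3.136, 0.006, 1.534]
force: [0.4, -0.7, -1.0]
width: 85.6
gripper_force: 0.0
```

Emit:
move_arm(steps=[[0, 0, 0, -0.0045, -0.048, 0, 0.0854], [0, 0, 0, -0.0045, -0.0295, 0, 0.0854], [0, 0, 0, 0, 0, 0, 0.0854], [0, 0, 0, 0, 0, 0, 0.0854]])

```text
clock: 31.1
eef_pos: [557.3, -411.1, 155.5]
tool_rot: [-3.135, 0.005, 1.533]
force: [-1.1, 0.3, 0.5]
width: 85.3
gripper_force: 0.0
```

Run:
```python
from h import *
st()
im,d=eyes.get_image("wrist");P=cloud("wrist",d); print(top(P,(558,-410),70,95))
im,d=eyes.get_image("scene");P=cloud("scene",d); print(top(P,(608,119),70,100))
im,d=eyes.get_image("side");P=cloud("side",d); print(top(P,(608,119),70,100)); print(top(P,(558,-410),70,95))
```

```text
31.1 [ 557.3 -411.1  155.5] [-179.6    0.3   87.8] 85.3 [ 0.87  0.82 -0.52  1.44  0.45  1.    0.2 ]
(2382, ((560.228759765625, -411.54150390625), 19.97620391845703), array([ 560.1, -408.1,   82.6]))
(162, ((604.7724609375, 120.46566772460938), 20.742725372314453), array([602.9, 122.7,  81.9]))
(0, None, None)
(154, ((557.3950805664062, -415.19329833984375), 20.894994735717773), array([ 558. , -423.2,   80.3]))
```

Emit:
move_arm(steps=[[0, 0, 0, 0.0015, 0.0, -0.03, 0.0854], [0, 0, 0, 0, 0, -0.04, 0.0854], [0, 0, 0, 0, 0, -0.027, 0.0854], [0, 0, 0, 0, 0, -0.014, 0.0854], [0, 0, 0, 0, 0, 0, 0.0854]])

```text
clock: 31.75
eef_pos: [558.8, -408.9, 43.4]
tool_rot: [-3.133, 0.003, 1.536]
force: [-0.5, 0.4, -0.5]
width: 85.5
gripper_force: 0.0
```

Emit:
move_arm(steps=[[0, 0, 0, 0, 0, 0, 0.06], [0, 0, 0, 0, 0, 0, 0.02], [0, 0, 0, 0, 0, 0, 0.02], [0, 0, 0, 0, 0, 0, 0.02], [0, 0, 0, 0, 0, 0, 0.02]])

```text
clock: 32.25
eef_pos: [560.3, -411.4, 47.3]
tool_rot: [-3.138, 0.007, 1.534]
force: [-1.0, 1.2, 6.3]
width: 39.8
gripper_force: 59.9
```

Emit:
move_arm(steps=[[0, 0, 0, 0, 0, 0, 0.02], [0, 0, 0, 0, 0, 0.01, 0.02], [0, 0, 0, 0, 0, 0.02, 0.02], [0, 0, 0, 0, 0, 0, 0.02]])

```text
clock: 32.65
eef_pos: [561.4, -411.9, 78.6]
tool_rot: [-3.141, 0.008, 1.534]
force: [0.9, 0.0, -0.6]
width: 39.9
gripper_force: 60.6
```

Emit:
move_arm(steps=[[0, 0, 0, 0, 0.01, 0.025, 0.02], [0, 0, 0, 0.005, 0.035, 0.015, 0.02], [0, 0, 0, 0.005, 0.045, 0, 0.02], [0, 0, 0, 0.006, 0.045, 0, 0.02], [0, 0, 0, 0.006, 0.045, 0, 0.02]])

```text
clock: 33.15
eef_pos: [581.2, -229.4, 115.3]
tool_rot: [-3.136, 0.006, 1.534]
force: [1.4, 0.6, -1.6]
width: 39.6
gripper_force: 60.8
```

Emit:
move_arm(steps=[[0, 0, 0, 0.006, 0.045, 0, 0.02], [0, 0, 0, 0.006, 0.045, 0, 0.02], [0, 0, 0, 0.005, 0.045, 0, 0.02], [0, 0, 0, 0.003, 0.035, 0, 0.02], [0, 0, 0, 0, 0.025, 0, 0.02]])

```text
clock: 33.65
eef_pos: [601.7, -31.8, 115.3]
tool_rot: [-3.137, 0.004, 1.538]
force: [0.1, -0.4, -1.2]
width: 39.6
gripper_force: 60.8
```

Emit:
move_arm(steps=[[0, 0, 0, 0, 0.009, 0, 0.02], [0, 0, 0, 0, 0, -0.02, 0.02], [0, 0, 0, 0, 0, 0, 0.02], [0, 0, 0, 0, 0, 0, 0.02], [0, 0, 0, 0, 0, 0, 0.02]])

```text
clock: 34.15
eef_pos: [601.7, -28.1, 95.7]
tool_rot: [-3.137, 0.006, 1.533]
force: [0.5, 0.5, -1.5]
width: 39.6
gripper_force: 60.8
```

Run:
```python
from h import *
st()
im,d=eyes.get_image("side");cv2.imwrite("pics/d6.png",cv2.resize(im[180:280,300:430],(780,600)));P=cloud("side",d)
print("held",top(P,(603,-27),50,140))
```

```text
34.15 [601.7 -28.1  95.7] [-179.7    0.4   87.8] 39.6 [ 0.27  0.77 -0.44  1.76  0.47  0.73 -0.47]
held (401, ((603.280029296875, -32.430545806884766), 29.423309326171875), array([601.5, -42.2,  99.7]))
```

View pics/d6.png

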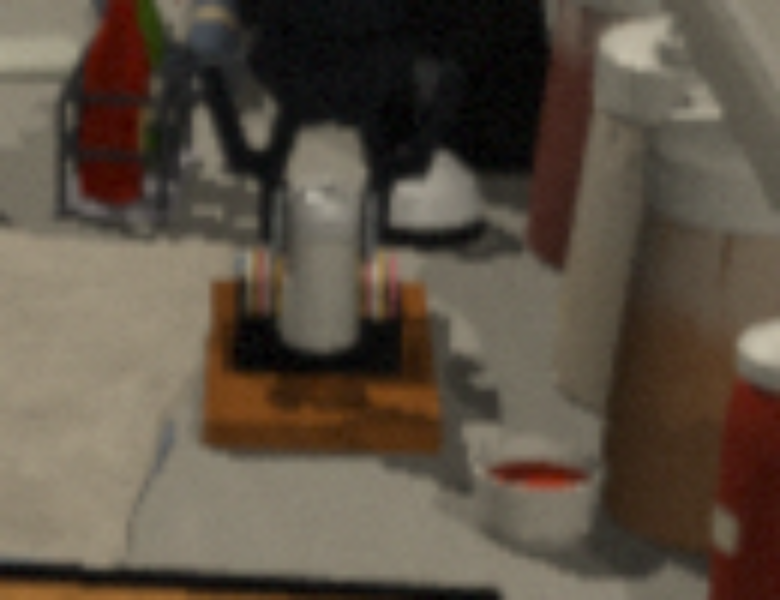

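The white shaker hangs over the near recess (320,395), centred on it. Lowering it.

Emit:
move_arm(steps=[[0, 0, 0, 0.001, 0.0005, -0.02, 0.02], [0, 0, 0, 0, 0, -0.015, 0.02], [0, 0, 0, 0, 0, -0.008, 0.02], [0, 0, 0, 0, 0, -0.003, 0.02], [0, 0, 0, 0, 0, 0, 0.02]])

```text
clock: 34.7
eef_pos: [602.3, -26.3, 49.1]
tool_rot: [-3.136, 0.006, 1.534]
force: [-0.2, 0.2, -1.3]
width: 39.7
gripper_force: 60.9
```

Emit:
move_arm(steps=[[0, 0, 0, 0, 0, -0.001, 0.02], [0, 0, 0, 0, 0, -0.001, 0.02], [0, 0, 0, 0, 0, -0.0005, 0.02], [0, 0, 0, 0, 0, 0, 0.02]])

```text
clock: 35.1
eef_pos: [602.9, -26.2, 48.3]
tool_rot: [-3.137, 0.006, 1.534]
force: [-2.1, -0.1, 8.3]
width: 39.9
gripper_force: 61.8
```

Seated with 8 N of contact. I'll release, lift and check.

Emit:
move_arm(steps=[[0, 0, 0, 0, 0, 0.0005, 0.05], [0, 0, 0, 0, 0, 0, 0.07], [0, 0, 0, 0, 0, 0, 0.07], [0, 0, 0, 0, 0, 0.03, 0.07], [0, 0, 0, 0, 0, 0.045, 0.07]])

```text
clock: 35.6
eef_pos: [600.1, -26.5, 120.4]
tool_rot: [-3.13, 0.006, 1.535]
force: [1.4, 0.2, -0.3]
width: 70.0
gripper_force: 0.0
```

Emit:
move_arm(steps=[[0, 0, 0, 0, 0, 0.04, 0.07], [0, 0, 0, -0.02, -0.04, 0.02, 0.07], [0, 0, 0, -0.02, -0.045, 0.02, 0.07], [0, 0, 0, -0.02, -0.045, 0, 0.07], [0, 0, 0, -0.02, -0.045, 0, 0.07]])

```text
clock: 36.1
eef_pos: [523.1, -200.3, 201.9]
tool_rot: [-3.138, 0.007, 1.535]
force: [0.8, -0.8, -0.5]
width: 69.9
gripper_force: 0.0
```

Emit:
move_arm(steps=[[0, 0, 0, -0.02, -0.045, 0, 0.07], [0, 0, 0, 0, -0.03, 0, 0.07], [0, 0, 0, 0, 0, 0, 0.07], [0, 0, 0, 0, 0, 0, 0.07]])

```text
clock: 36.5
eef_pos: [503.3, -274.0, 200.8]
tool_rot: [-3.136, 0.005, 1.533]
force: [0.5, 0.6, 0.5]
width: 69.8
gripper_force: 0.0
```

Run:
```python
from h import *
st()
im,d=eyes.get_image("scene"); cv2.imwrite("pics/s7.png",cv2.resize(im[180:420,130:450],(800,600)));P=cloud("scene",d)
for xy in((606,119),(603,-27)): print(top(P,xy,70,100))
for xy in((500,397),(493,333)): print(top(P,xy,150,170))
s=(d>0)&(P[...,2]>40)&(abs(P[...,0]-605)<60)&(abs(P[...,1]-46)<42)&(P[...,2]<72); print(np.percentile(P[s],[1,50,99],axis=0).round(1))
```

```text
36.5 [ 503.3 -274.   200.8] [-179.7    0.3   87.8] 69.8 [ 0.79  0.6  -0.54  1.76  0.39  0.89  0.04]
(159, ((605.227783203125, 118.66939544677734), 20.344261169433594), array([602.7, 122.5,  82. ]))
(141, ((597.6795043945312, -27.0322208404541), 22.11395263671875), array([597.9, -23.3,  81.9]))
(85, ((501.1567077636719, 399.8885192871094), 12.365143775939941), array([498.9, 400.2, 157.4]))
(81, ((492.2241516113281, 333.69244384765625), 11.43454647064209), array([490.9, 333.8, 157.7]))
[[558.1  19.1  40.8]
 [597.6  53.7  61.2]
 [646.2  79.5  68. ]]
```

View pics/s7.png

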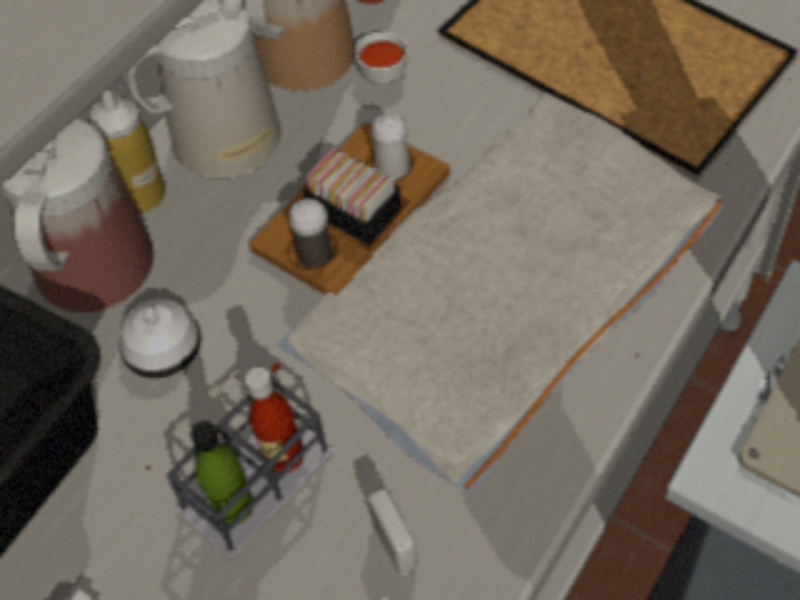

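All five are in their places and upright: bottles in the rack (205,475 and 270,420), shakers (310,235 and 390,145) either side of the sachets (352,190). The bell, timer and dip cup are untouched.

```bash
python3 -c "
from cell import ctrl
print(ctrl.finish_job())"
```

```text
the job is handed in; nothing more can be done
None
```

I handed the job in after about 36 s of robot time: both bottles stand in the rack, and the sachet holder and both shakers are seated in the caddy. The final camera check showed all five upright and in place; the hand-in returned no verdict.

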